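# Set the puzzle-lesson timer and start it

## Robot

A 6-joint arm with a two-finger parallel gripper is mounted at the origin on the work surface. World frame = base frame: x ahead of the robot, y to its left, z up, the work surface at z = 0. Lengths are in mm, angles in rad, forces in N, time in s.
With the tool pointing down it reaches from about 350 to 975 mm from the base axis. Payload 7.1 kg.
Tool frame: the origin (TCP) lies at the very end of the fingers, on their centre line; the grasp point (between the pads) lies 19 mm behind it (ctrl.tcp_to_grasp is the distance from the TCP to the grasp point, in mm); z points along the fingers, x is the direction in which the jaws open and shut, and the axes are right-handed (so a half turn about z gives the same grasp; the last joint's range is limited). The gripper opens to 88 mm and grips with 3 to 60 N. Pads are 20 mm wide; open, the fingers measure 115 mm over their backs; the gripper's body (75 mm by 178 mm) begins 61 mm behind the grasp point.
Start: joints at [1.09, 0.423, 1.63, -0, 1.089, -0.019], TCP at [278.443, 559.531, 222.675] pointing down, gripper open.
Joint ranges: [-3, 3], [-0.9, 2.11], [0.09, 2.58], [-1.31, 4.45], [0.11, 2.69], [-2.54, 2.54]. Speed limits (rad/s): [2.39, 2.39, 3.01, 3.14, 3.14, 3.14].

## Interface

Orientations are given as a rotation vector (axis times angle).
In Python, from workcell import get_obs, viewer, ctrl, masks_of gives the robot as it stands. The module is installed in compiled form; this text tells all that it offers.
- The arm moves only by the shell command python3 -m inch 'ROWS'. ROWS is JSON, a list of rows, each an object of numbers: "tx", "ty", "tz": the shift along the tool's x, y, z in cm; "ax", "ay", "az": the turn, a rotation vector about the tool's x, y, z in degrees; "jaw": the opening, from 0 (shut) to 1 (fully open). In form: [{"tx": .., "ty": .., "tz": .., "ax": .., "ay": .., "az": .., "jaw": ..}, ...]. A call has 1 to 12 rows; each row shifts and turns the commanded pose from where the row before left it, along the tool's axes as they then stand; what a row does not reach is not made up. A row lasts 1/8 s, in which the tool goes at most 62.5 mm and 10.7 degrees, less where a joint would pass 70% of its speed; a pose out of reach is approached as far as the arm can. A call is refused whole if a number of a shift passes 6.25 or a number of a turn 10.7, either way. A call with a gripper value outside its range is refused whole. The fingers move at their own pace and stop on an object; the grip force is fixed at half the most. Time passes only in rows, so rows that do not move let the fingers close. It gives the time, the measured TCP pose, the force and the opening at its end, in the units of the state.
- get_obs(): the state, without advancing time (a new reading comes with each control period).
- viewer.get_image(name): name is "scene" or "top" or "wrist"; returns (picture, depth): 400x640x3 uint8, red, green, blue; 400x640 float32, mm along the optical axis (not along the pixel's ray), 0 where there is no reading.
- viewer.get_calibration(name): a dict with "fx", "fy", "cx", "cy" (pixels), "rvec" (rotation vector, rad) and "tvec" (3), from world to camera coordinates, as OpenCV has them. Camera axes: x right, y down, z forward; pixel columns grow to the right and rows downward; lengths in mm; the calibration is good to about 2 mm. A picture is of the moment at which its call begins: read the wrist's pose just before it. get_calibration takes no time and is no camera call; for the wrist camera it gives the pose at the moment of the call.
- ctrl.close_job(): hands the job in, once; it reports no verdict.
Trained networks look in the newest picture that a camera, given by its name, has taken for a name from the list of things; names that differ only in an ending like _2 or _b are one class to them, and where a whole thing is asked for, a point or a joint stands for the part that bears it (a point fixed in the world has none). Each returns a list of dicts, best first, with "score" (0 to 1); they miss things now and then, are a little off and sometimes report something else, mostly with a low value. They report only what shows in the picture. A call takes as long as a camera call.
- masks_of(camera, thing): "pixels" (400x640 bool, what is visible of it) and "location" ([column, row] in pixels, amid what is visible of it).
The state is a dict: "t": time; "qpos": joint angles; "qvel": joint speeds; "joint_torque": joint torques, N m; "ee_pos": TCP position; "orientation": TCP orientation; "ft_force": force on the tool from outside, world axes, zero at the start; "moment": the same for the moment, N m; "width": finger opening in mm.
Only numpy, scipy, OpenCV 4.12 (cv2) and the standard library are available. Lean on these libraries where they do the work, as an engineer would, in place of code of your own. Each camera call takes 0.05 s, during which the arm holds its last target. There are 200 camera calls.

## Task

Set the lesson timer for the next puzzle round: with a fingertip, push the raised fin on the dial round until the dial's white index mark lines up with the one long, thick line of the scale, and only then press the start button right down and let it spring back. Only push and press: do not pinch the fin between the fingers and do not grip or lift anything. Leave the puzzle pieces, tray, card case and eraser where they are.

Things in the scene. Friction and masses are not known exactly. Their poses are not given: they have to be found in the camera images.
- timer: light grey lesson timer lying on its back, fixed to the table: flat housing 160 (x) x 235 (y) x 30 mm high; origin under the middle of the housing. The dial's axis is at its (0, +35 mm), the start button at its (0, -87 mm); z up
- scale_plate: white round scale plate, 152 mm across, top 33 mm above the table, fixed on the housing, centred on the dial's axis; 23 short thin black lines (8 x 1.6 mm) and one long thick one (21 x 4 mm), all 15 degrees apart, run outwards around the dial. Origin on the dial's axis at the plate's underside; the long line lies along its +x
- dial_center (a point): point on the dial's vertical axis at the height of the dial's flat top, 37 mm above the table
- target_line (a point): inner end of the long thick scale line: 50 mm from the dial's axis, given at the height of the dial's top. The place where the index mark must come
- index_mark (a point): outer end of the white index mark on the dark dial, at its rim, 50 mm from the axis, at the height of the dial's top; turns with the dial
- dial (a joint): angle of the dial, rad, growing counterclockwise seen from above; at 0 the index mark points along the timer's +x. It turns endlessly both ways, has no stops or detents, stays where it is left and needs about 0.06 N m (about 2 N on the fin). The dial is a dark disc 100 mm across, 4 mm thick; a low hub 18 mm across stands 3 mm above it
- fin_left: counterclockwise half of the dark raised fin that stands on the dial: the fin is 32 mm long along the radius (12 to 44 mm from the axis), 12 mm thick in all, 22 mm high (37 to 59 mm above the table), and points at the index mark, with a thin white line along its top. This half is 6 mm thick; its outer flat face is pushed to turn the dial clockwise. Origin under its middle, 28 mm from the axis; x outwards
- fin_right: the clockwise half of the same fin, made the same; its outer flat face is pushed to turn the dial counterclockwise. Origin under its middle, 28 mm from the axis; x outwards
- start (a joint): how far the start button is pressed, m: 0 up, 0.006 fully down; a spring returns it; fully down takes 5 N
- start_top (a point): centre of the top of the round white start button (30 mm across) on the timer's housing; pressed straight down
- piece_t: cream plastic puzzle piece, T-shaped, 45 x 30 x 15 mm, loose on the table near the timer; origin under its middle
- piece_u: cream plastic puzzle piece, U-shaped, 45 x 30 x 15 mm, loose on the table near the timer; origin under its middle
- piece_l: cream plastic puzzle piece, L-shaped, 45 x 30 x 15 mm, loose on the table near the timer; origin under its middle
- piece_bar: cream plastic puzzle piece, straight bar 30 x 15 x 15 mm, lying loose on top of the timer's housing some 57 mm from the start button; origin under its middle
- tray: smoke-clear open puzzle tray, 165 x 75 x 28 mm, loose on the table beside the timer; origin under its middle
- card_case: closed clear card case, 90 x 62 x 27 mm, loose on the table beside the timer; origin under its middle
- eraser: whiteboard eraser, 45 x 100 x 28 mm, loose on the table beside the timer; origin under its middle

How it is judged (in metres and radians):
On the way, in this order (a step that is already met when the one before it is completed fails the run):
1. the index mark is brought to the long scale line (within 4 mm at the rim) (horizontal distance between index_mark and target_line below 0.004 m), for 0.3 s.
2. the start button is pressed down (at least 4.5 of its 6 mm) (value of joint start above 0.0045 m and horizontal distance between index_mark and target_line below 0.004 m), for 0.05 s.
At the end, for the whole second after the job is handed in: The index mark stands within 4 mm of the long scale line (measured at the dial's rim), the dial is at rest, and the start button has sprung back up (less than 1.5 mm down) (horizontal distance between index_mark and target_line below 0.004 m and value of joint start below 0.0015 m and velocity of joint dial between -0.05 and 0.05 rad/s); the robot touches nothing.
It fails at once if the fin is pinched: both of its faces pressed by the fingers at once (over 1.5 N each) (contact force between the fingers and fin_left above 1.5 N and contact force between the fingers and fin_right above 1.5 N).
It fails at once if the start button is pressed while the index mark is over 6 mm off the long line (value of joint start above 0.0045 m and horizontal distance between index_mark and target_line above 0.006 m).
It fails at once if a puzzle piece, the tray, the card case or the eraser is lifted or moved more than 15 mm (distance of any of piece_t, piece_u, piece_l, piece_bar, tray, card_case, eraser from where it was at the start of the episode above 0.015 m).
It also fails if it takes over 58 s, if anything falls off the work surface, if the arm or the gripper's body presses on something with over 40 N, if the wrist force passes 120 N, or if a joint passes its speed limit or range.

## Working session

There is one attempt and no reset: what is moved stays moved. The work goes in short steps, Python scripts to look and compute and a shell command to move; the robot and the scene stay as the last step left them, time stands still between calls to the robot, and variables do not carry over. Pictures are saved under pics/ and viewed, about 8 in all and at most 12, crops included, and the job is handed in when it is done.

```bash
mkdir -p pics; cat > h.py <<'E'
import numpy as np, cv2
from workcell import get_obs, viewer, ctrl, masks_of
def cal(n):
    c=viewer.get_calibration(n); K=np.array([[c['fx'],0,c['cx']],[0,c['fy'],c['cy']],[0,0,1.]])
    R=cv2.Rodrigues(np.array(c['rvec'],float))[0]; return K,R,np.array(c['tvec'],float).ravel()
def onz(n,uv,z,C=None):
    K,R,t=C or cal(n); o=-R.T@t; d=R.T@np.linalg.inv(K)@np.array([uv[0],uv[1],1.]); return o+d*(z-o[2])/d[2]
def dep(n,uv,D,C=None):
    K,R,t=C or cal(n); u,v=map(int,map(round,uv)); p=np.linalg.inv(K)@np.array([uv[0],uv[1],1.])*D[v,u]; return R.T@(p-t)
def proj(n,P,C=None):
    K,R,t=C or cal(n); p=K@(R@np.array(P,float)+t); return p[:2]/p[2]
def save(n,f):
    im,D=viewer.get_image(n); cv2.imwrite('pics/'+f,im[:,:,::-1]); return im,D
E
python3 - <<'E'
from h import *
o=get_obs(); print(o['t'],o['ee_pos'],o['orientation'],o['width'],o['ft_force'])
a,D=save('top','top1.png'); 
for th in ['timer','scale_plate','dial','fin_left','fin_right','start','piece_bar']:
    for m in masks_of('top',th)[:2]:
        print(th,m['score'],m['location'],m['pixels'].sum(),dep('top',m['location'],D).round(1))
b,D=save('scene','scene1.png')
cv2.imwrite('pics/both.png',cv2.resize(np.vstack([a,b]),(480,600),interpolation=cv2.INTER_AREA)[:,:,::-1])
E
```

```text
0.0 [278.19608557 559.06336801 221.88925789] [ 2.67023640e+00  1.65364662e+00 -2.10302276e-03] 88.1163483457416 [-0.35670675 -0.62273021 -0.73275336]
timer 0.87 [403.8, 192.3] 5547 [593.9 -88.4  34.8]
timer 0.27 [486.5, 216.8] 1356 [ 540.2 -261.3   27. ]
scale_plate 0.66 [359.1, 198.6] 2094 [582.1   5.9  32.2]
dial 0.62 [379.5, 189.4] 1758 [601.  -37.6  33.7]
fin_left 0.41 [381.0, 186.0] 1702 [607.5 -40.3  39.5]
fin_right 0.63 [379.4, 184.0] 1758 [611.8 -37.1  39. ]
fin_right 0.59 [365.5, 185.0] 41 [607.9  -6.4  57.9]
start 0.63 [435.3, 204.0] 144 [ 567.  -149.6   51.2]
piece_bar 0.71 [379.4, 184.6] 1724 [610.7 -37.1  38.3]
```

View pics/top1.png

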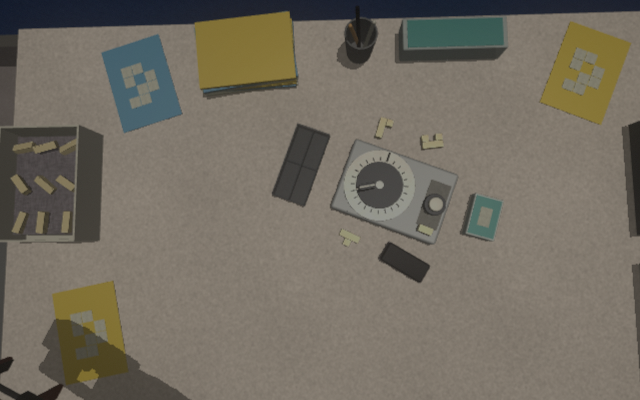

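The top view shows the timer, with the dial at about (379,185), the fin pointing left to about (358,188), a long line near (389,156) and the start button at (436,204). Next I'll go above the dial with the jaws shut and take a close look.

```bash
python3 -m inch '[{"tx":-1.6,"ty":2.4,"tz":-1,"jaw":0},{"tx":-3.2,"ty":4.7,"tz":-1,"jaw":0},{"tx":-3.2,"ty":4.7,"tz":-1,"jaw":0},{"tx":-3.2,"ty":4.7,"tz":-1,"jaw":0},{"tx":-3.2,"ty":4.7,"jaw":0},{"tx":-3.2,"ty":4.7,"jaw":0},{"tx":-3.2,"ty":4.7,"jaw":0},{"tx":-3.2,"ty":4.7,"jaw":0},{"tx":-3.2,"ty":4.7,"jaw":0},{"tx":-3.2,"ty":4.7,"jaw":0},{"tx":-3.2,"ty":4.7,"jaw":0},{"tx":-3.2,"ty":4.7,"jaw":0}]'; python3 - <<'E'
from h import *
a,D=save('wrist','w1.png'); o=get_obs(); print(o['t'],o['ee_pos'],o['orientation'],o['qpos'],o['width'],o['ft_force'])
K,R,t=cal('wrist'); print(-R.T@t, K[0,0])
E
```

```text
0.5 [278.43943463 559.49989211 222.650724  ] [ 2.67082438e+00  1.65411952e+00 -6.83593630e-05] [ 1.08998367e+00  4.23104925e-01  1.62995401e+00 -4.31163230e-06
  1.08858659e+00 -1.90364053e-02] 87.8367503428398 [-0.26708376  0.01646857 -0.26672018]
[204.15469655 595.1387067  384.20301046] 277.20619447504$[0]: bad value
```

View pics/w1.png

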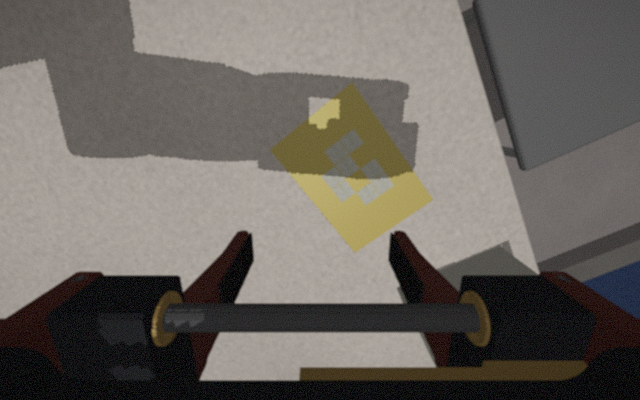

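The call was refused, so the arm didn't move and the picture is from the start pose. I'll send all fields in every row.

```bash
python3 -m inch '[{"tx":-1.6,"ty":2.4,"tz":-1,"ax":0,"ay":0,"az":0,"jaw":0},{"tx":-3.2,"ty":4.7,"tz":-1,"ax":0,"ay":0,"az":0,"jaw":0},{"tx":-3.2,"ty":4.7,"tz":-1,"ax":0,"ay":0,"az":0,"jaw":0},{"tx":-3.2,"ty":4.7,"tz":-1,"ax":0,"ay":0,"az":0,"jaw":0},{"tx":-3.2,"ty":4.7,"tz":0,"ax":0,"ay":0,"az":0,"jaw":0},{"tx":-3.2,"ty":4.7,"tz":0,"ax":0,"ay":0,"az":0,"jaw":0},{"tx":-3.2,"ty":4.7,"tz":0,"ax":0,"ay":0,"az":0,"jaw":0},{"tx":-3.2,"ty":4.7,"tz":0,"ax":0,"ay":0,"az":0,"jaw":0},{"tx":-3.2,"ty":4.7,"tz":0,"ax":0,"ay":0,"az":0,"jaw":0},{"tx":-3.2,"ty":4.7,"tz":0,"ax":0,"ay":0,"az":0,"jaw":0},{"tx":-3.2,"ty":4.7,"tz":0,"ax":0,"ay":0,"az":0,"jaw":0},{"tx":-3.2,"ty":4.7,"tz":0,"ax":0,"ay":0,"az":0,"jaw":0}]'; python3 - <<'E'
from h import *
a,D=save('wrist','w2.png'); o=get_obs(); print(o['t'],o['ee_pos'],o['orientation'],o['qpos'],o['width'],o['ft_force'])
K,R,t=cal('wrist'); print(-R.T@t, K[0,0])
E
```

```text
t: 2.0
ee_pos: [599.6, -12.8, 262.9]
orientation: [2.671, 1.654, 0.001]
ft_force: [1.1, 0.1, 0.2]
width: 0.3
2.05 [602.64165569 -18.01137704 263.00548295] [2.66936013e+00 1.64860334e+00 1.98506598e-03] [-0.04821633  0.34643075  1.6465868  -0.00299461  1.14517015 -1.15350858] 0.6127972454511961 [ 2.31015903 -3.71901299  0.52673289]
[527.90790394  18.24518986 424.22054292] 277.20619447504
```

View pics/w2.png

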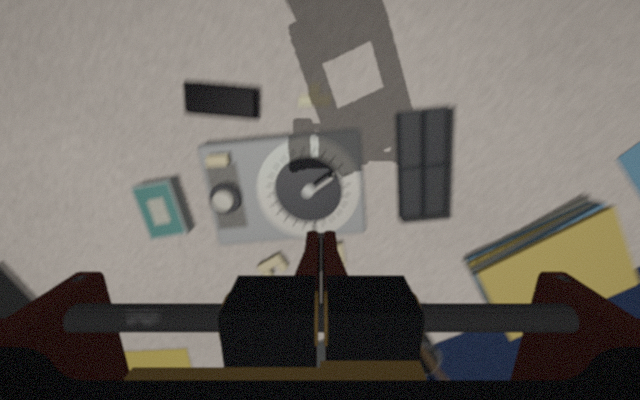

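The wrist picture shows the dial at about (310,188), the fin pointing up-right to (333,175), the button at (224,199), the bar at (217,160) and the tray at right. I'll rectify the wrist and top views onto the dial plane to read the angles.

```bash
cat >> h.py <<'E'
def rect(n,im,z,c,half,s,C=None):
    C=C or cal(n); N=int(2*half*s); src=np.float32([[0,0],[N,0],[N,N],[0,N]])
    W=[[c[0]+half,c[1]+half],[c[0]+half,c[1]-half],[c[0]-half,c[1]-half],[c[0]-half,c[1]+half]]
    dst=np.float32([proj(n,[*w,z],C) for w in W])
    return cv2.warpPerspective(im,cv2.getPerspectiveTransform(dst,src),(N,N),flags=cv2.INTER_CUBIC)
E
python3 - <<'E'
from h import *
a,D=viewer.get_image('wrist'); C=cal('wrist')
for th in ['timer','scale_plate','dial','fin_left','start','piece_bar']:
    for m in masks_of('wrist',th)[:1]:
        ys,xs=np.nonzero(m['pixels']); print(th,m['score'],m['location'],m['pixels'].sum(),dep('wrist',m['location'],D,C).round(1), dep('wrist',[xs.mean(),ys.mean()],D,C).round(1))
b,_=viewer.get_image('top'); c=(610,-38)
r=np.hstack([rect('wrist',a,35,c,90,2.2,C),rect('top',cv2.imread('pics/top1.png')[:,:,::-1],35,c,90,2.2)])
cv2.imwrite('pics/r1.png',np.clip(r[:,:,::-1]*1.5,0,255)); print(get_obs()['ee_pos'],get_obs()['t'])
E
```

```text
timer 0.9 [278.1, 182.4] 11712 [585.  -77.4  35.7] [584.8 -71.3  35. ]
scale_plate 0.84 [324.4, 152.3] 4882 [576.5   1.4  35.3] [602.1 -30.4  38.4]
dial 0.75 [312.4, 185.5] 3618 [610.9 -35.   38.1] [606.  -33.1  39.9]
fin_left 0.58 [324.6, 173.7] 136 [599.2  -9.9  58.8] [599.7  -7.2  58.3]
start 0.68 [228.0, 192.8] 377 [ 564.2 -143.5   51.1] [ 564.7 -145.9   50. ]
piece_bar 0.73 [219.5, 154.0] 287 [ 512.9 -127.3   43.8] [ 513.5 -123.6   44. ]
[598.31875947  -9.65474722 262.83378728] 2.45[ WARN:0@6.372] global loadsave.cpp:1063 imwrite_ Unsupported depth image for selected encoder is fallbacked to CV_8U.
```

View pics/r1.png

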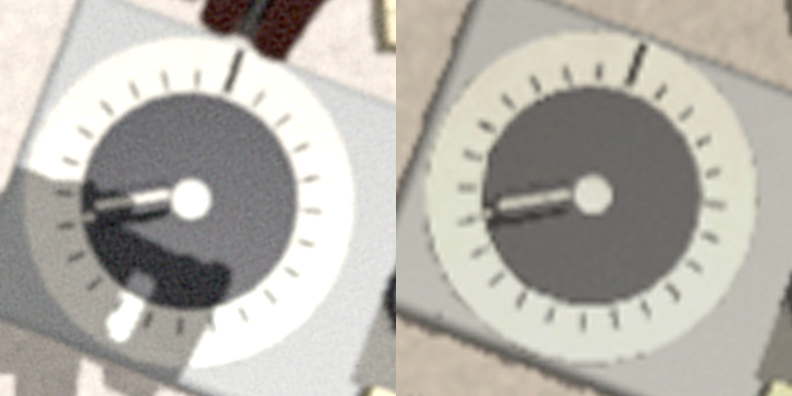

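The index mark and fin point at about 99° (world, counterclockwise from +x). The long line is at about −19°, so the dial needs about 118° clockwise. The arm was still settling during the first wrist shot, so I'll redo the fit now that it stands still.

```bash
cat >> h.py <<'E'
def dialfit(n,im,C=None,c0=(610,-37)):
    s=4;C=C or cal(n); out=[]
    r=cv2.GaussianBlur(cv2.cvtColor(rect(n,im,37,c0,100,s,C),cv2.COLOR_RGB2GRAY),(0,0),3)
    h=cv2.HoughCircles(r,cv2.HOUGH_GRADIENT,1.5,400,param1=60,param2=15,minRadius=int(48*s),maxRadius=int(52*s))
    u,v,R=h[0][0]; c=(c0[0]+100-v/s,c0[1]+100-u/s); 
    g=cv2.cvtColor(rect(n,im,33,c,90,s,C),cv2.COLOR_RGB2GRAY)
    th=np.radians(np.arange(-180,180,.5)); rr=np.arange(62,69,.5)
    X=90*s-np.sin(th)[:,None]*rr*s; Y=90*s-np.cos(th)[:,None]*rr*s
    p=cv2.remap(g,X.astype(np.float32),Y.astype(np.float32),cv2.INTER_LINEAR).mean(1).astype(float)
    p=np.convolve(np.r_[p[-20:],p,p[:20]],np.ones(7)/7,'same')[20:-20]; bg=cv2.medianBlur(p.astype(np.float32).reshape(-1,1),5).ravel(); 
    loc=np.array([np.median(np.roll(p,20-i)[:41])-p[i] for i in range(len(p))]); k=np.argsort(-loc)[:6]
    return c,R/s,np.degrees(th[k]),loc[k]
E
cat > look.py <<'E'
from h import *
t=cv2.imread('pics/top1.png')[:,:,::-1]; print('top',dialfit('top',t))
C=cal('wrist'); a,D=viewer.get_image('wrist'); print('wrist',dialfit('wrist',a,C))
for n,im,Cc in [('top',None,None),('wrist',a,C)]:
    m=masks_of(n,'start')[:1]
    for q in m:
        ys,xs=np.nonzero(q['pixels']); print(n,'start',q['score'],[xs.min(),xs.max(),ys.min(),ys.max()],onz(n,[xs.mean(),ys.mean()],48,Cc))
o=get_obs(); print(o['t'],o['ee_pos'],o['orientation'],o['ft_force'])
E
python3 look.py
```

```text
top ((np.float32(610.0625), np.float32(-38.8125)), np.float32(51.7875), array([-16.5, -17. , -16. , -17.5, -15.5, -18. ]), array([70.18367347, 70.        , 65.2755102 , 64.75510204, 56.40816327,
       55.34693878]))
wrist ((np.float32(610.4375), np.float32(-36.9375)), np.float32(49.2), array([-19.5, -20. , -19. , -20.5, -18.5, -21. ]), array([68.75510204, 67.6122449 , 65.19387755, 62.2244898 , 56.31632653,
       53.18367347]))
wrist start 0.65 [np.int64(213), np.int64(234), np.int64(189), np.int64(208)] [ 566.80957628 -149.51417075   48.        ]
2.6 [598.59340981 -10.06374814 262.8862138 ] [2.66975875e+00 1.65577517e+00 3.13905497e-04] [-0.25458594 -0.96243411  0.13596852]
```

```bash
python3 -m inch '[{"tx":-0.56,"ty":-0.87,"tz":2,"ax":0,"ay":0,"az":0,"jaw":0},{"tx":-0.56,"ty":-0.88,"tz":3,"ax":0,"ay":0,"az":0,"jaw":0},{"tx":0,"ty":0,"tz":3.5,"ax":0,"ay":0,"az":-9,"jaw":0},{"tx":0,"ty":0,"tz":3.5,"ax":0,"ay":0,"az":-9,"jaw":0},{"tx":0,"ty":0,"tz":3.5,"ax":0,"ay":0,"az":-9,"jaw":0},{"tx":0,"ty":0,"tz":2,"ax":0,"ay":0,"az":-8.5,"jaw":0},{"tx":0,"ty":0,"tz":0.8,"ax":0,"ay":0,"az":0,"jaw":0},{"tx":0,"ty":0,"tz":0,"ax":0,"ay":0,"az":0,"jaw":0},{"tx":0,"ty":0,"tz":0,"ax":0,"ay":0,"az":0,"jaw":0}]'; python3 - <<'E'
from h import *
a,D=save('wrist','w3.png'); o=get_obs(); print(o['t'],o['ee_pos'],o['orientation'],o['qpos'],o['ft_force'])
print(cv2.Rodrigues(o['orientation'])[0].round(3))
E
```

```text
t: 3.72
ee_pos: [578.9, -13.1, 80.7]
orientation: [2.04, 2.387, 0.002]
ft_force: [-0.4, 0.2, -0.7]
width: 0.8
3.775 [578.90988815 -13.18275213  80.74139053] [2.03990283e+00 2.38729950e+00 1.78897221e-03] [-4.33172345e-02  5.52367832e-01  1.81677476e+00 -6.73329540e-06
  7.70594624e-01 -1.77072515e+00] [-0.32598701 -0.80313635  0.07353694]
[[-0.156  0.988  0.002]
 [ 0.988  0.156 -0.   ]
 [-0.     0.002 -1.   ]]
```

View pics/w3.png

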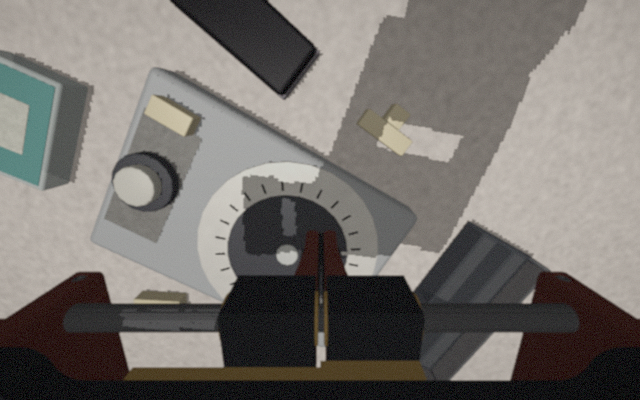

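The wrist picture shows the hub at (287,255), the fingertip at (322,235) on the near side of the fin (hidden behind it), and the button at (134,187).

```bash
python3 - <<'E'
from h import *
C=cal('wrist'); print('hub',onz('wrist',[287,255],40,C),'btn',onz('wrist',[134,187],50,C), 'tip px',proj('wrist',get_obs()['ee_pos'],C))
E
python3 -m inch '[{"tx":0,"ty":0,"tz":1.8,"ax":0,"ay":0,"az":0,"jaw":0},{"tx":0,"ty":0,"tz":1.8,"ax":0,"ay":0,"az":0,"jaw":0},{"tx":0,"ty":0,"tz":0,"ax":0,"ay":0,"az":0,"jaw":0},{"tx":0,"ty":0.5,"tz":0,"ax":0,"ay":0,"az":0,"jaw":0},{"tx":0,"ty":0.3,"tz":0,"ax":0,"ay":0,"az":0,"jaw":0},{"tx":0,"ty":0.2,"tz":0,"ax":0,"ay":0,"az":0,"jaw":0},{"tx":0,"ty":0,"tz":0,"ax":0,"ay":0,"az":0,"jaw":0}]'
```

```text
hub [610.66557893 -36.97476084  40.        ] btn [ 567.94498417 -151.31461808   50.        ] tip px [322.15064396 247.67683623]
t: 4.65
ee_pos: [588.4, -11.6, 44.0]
orientation: [2.039, 2.389, 0.001]
ft_force: [0.3, -0.5, -0.7]
width: 0.3
```

```bash
python3 -m inch '[{"tx":0,"ty":0.2,"tz":0,"ax":0,"ay":0,"az":0,"jaw":0},{"tx":0.128,"ty":0.255,"tz":0,"ax":0,"ay":0,"az":5,"jaw":0},{"tx":0.128,"ty":0.255,"tz":0,"ax":0,"ay":0,"az":5,"jaw":0},{"tx":0.128,"ty":0.255,"tz":0,"ax":0,"ay":0,"az":5,"jaw":0},{"tx":0.128,"ty":0.255,"tz":0,"ax":0,"ay":0,"az":5,"jaw":0},{"tx":0.128,"ty":0.255,"tz":0,"ax":0,"ay":0,"az":5,"jaw":0},{"tx":0.128,"ty":0.255,"tz":0,"ax":0,"ay":0,"az":5,"jaw":0},{"tx":0,"ty":0,"tz":0,"ax":0,"ay":0,"az":0,"jaw":0}]'
cat > rel.py <<'E'
from h import *
o=get_obs(); R=cv2.Rodrigues(o['orientation'])[0]; d=np.array(o['ee_pos'])-[610.6,-37,0]
print('yaw',np.degrees(np.arctan2(R[1,0],R[0,0])).round(2),'rel tool',(R.T@d)[:2].round(2),'f tool',(R.T@o['ft_force']).round(2),o['t'],o['ee_pos'][2])
E
python3 rel.py; python3 - <<'E'
from h import *
b,_=viewer.get_image('top')
cv2.imwrite('pics/r2.png',np.clip(rect('top',b,37,(610,-38),90,3.3)[:,:,::-1].astype(float)*1.5,0,255).astype(np.uint8))
E
```

```text
t: 5.65
ee_pos: [605.3, -4.4, 43.6]
orientation: [-2.587, -1.781, 0.001]
ft_force: [-1.8, 0.2, -0.8]
width: 0.6
yaw 69.1 rel tool [ 28.58 -16.6 ] f tool [-0.46 -1.74  0.76] 5.65 43.56816216071293
```

View pics/r2.png

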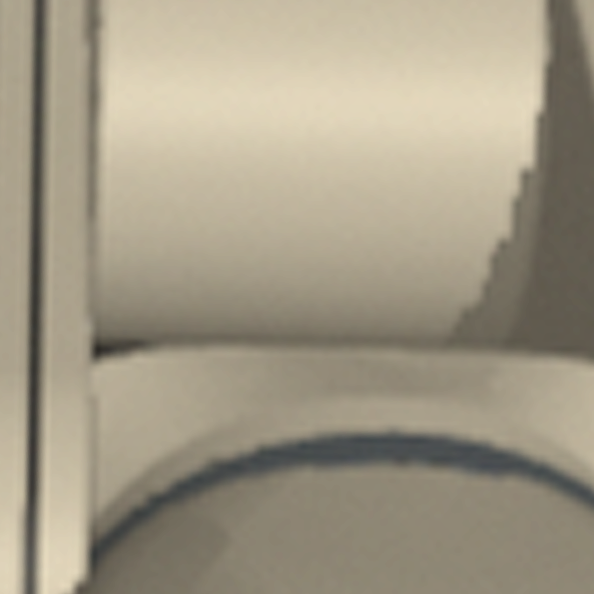

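The arm blocks the top camera, but the −1.7 N along tool y shows the finger is pushing the fin. I'll go on for another 80°, still short of the line.

```bash
python3 -m inch '[{"tx":0.128,"ty":0.255,"tz":0,"ax":0,"ay":0,"az":5,"jaw":0},{"tx":0.128,"ty":0.255,"tz":0,"ax":0,"ay":0,"az":5,"jaw":0},{"tx":0.128,"ty":0.255,"tz":0,"ax":0,"ay":0,"az":5,"jaw":0},{"tx":0.128,"ty":0.255,"tz":0,"ax":0,"ay":0,"az":5,"jaw":0},{"tx":0.128,"ty":0.255,"tz":0,"ax":0,"ay":0,"az":5,"jaw":0},{"tx":0.128,"ty":0.255,"tz":0,"ax":0,"ay":0,"az":5,"jaw":0},{"tx":0.128,"ty":0.255,"tz":0,"ax":0,"ay":0,"az":5,"jaw":0},{"tx":0.128,"ty":0.255,"tz":0,"ax":0,"ay":0,"az":5,"jaw":0},{"tx":0,"ty":0,"tz":0,"ax":0,"ay":0,"az":0,"jaw":0}]'; python3 rel.py
python3 -m inch '[{"tx":0.128,"ty":0.255,"tz":0,"ax":0,"ay":0,"az":5,"jaw":0},{"tx":0.128,"ty":0.255,"tz":0,"ax":0,"ay":0,"az":5,"jaw":0},{"tx":0.128,"ty":0.255,"tz":0,"ax":0,"ay":0,"az":5,"jaw":0},{"tx":0.128,"ty":0.255,"tz":0,"ax":0,"ay":0,"az":5,"jaw":0},{"tx":0.128,"ty":0.255,"tz":0,"ax":0,"ay":0,"az":5,"jaw":0},{"tx":0.128,"ty":0.255,"tz":0,"ax":0,"ay":0,"az":5,"jaw":0},{"tx":0.128,"ty":0.255,"tz":0,"ax":0,"ay":0,"az":5,"jaw":0},{"tx":0.128,"ty":0.255,"tz":0,"ax":0,"ay":0,"az":5,"jaw":0},{"tx":0,"ty":0,"tz":0,"ax":0,"ay":0,"az":0,"jaw":0}]'; python3 rel.py
```

```text
t: 6.82
ee_pos: [627.7, -8.7, 43.6]
orientation: [-3.04, -0.79, -0.001]
ft_force: [1.2, 4.8, -1.0]
width: 0.7
yaw 29.14 rel tool [ 28.72 -16.41] f tool [ 3.36 -3.65  1.01] 6.825 43.59436233546637
t: 7.95
ee_pos: [641.7, -26.8, 43.7]
orientation: [-3.128, 0.296, -0.002]
ft_force: [2.4, 3.4, -2.2]
width: 0.1
yaw -10.8 rel tool [ 28.68 -15.83] f tool [ 1.73 -3.77  2.25] 7.95 43.68143710196154
```

```bash
python3 -m inch '[{"tx":0,"ty":-0.6,"tz":0,"ax":0,"ay":0,"az":0,"jaw":0},{"tx":0,"ty":0,"tz":-2,"ax":0,"ay":0,"az":0,"jaw":0},{"tx":0,"ty":0,"tz":-4,"ax":0,"ay":0,"az":0,"jaw":0},{"tx":-1,"ty":2,"tz":-4,"ax":0,"ay":0,"az":0,"jaw":0},{"tx":-1,"ty":2.5,"tz":-2,"ax":0,"ay":0,"az":0,"jaw":0},{"tx":-0.8,"ty":2,"tz":0,"ax":0,"ay":0,"az":0,"jaw":0},{"tx":0,"ty":0,"tz":0,"ax":0,"ay":0,"az":0,"jaw":0},{"tx":0,"ty":0,"tz":0,"ax":0,"ay":0,"az":0,"jaw":0},{"tx":0,"ty":0,"tz":0,"ax":0,"ay":0,"az":0,"jaw":0}]'; python3 - <<'E'
from h import *
C=cal('wrist'); a,D=viewer.get_image('wrist'); print(dialfit('wrist',a,C))
g=lambda z:np.clip(rect('wrist',a,z,(610.6,-37),75,4,C)[:,:,::-1].astype(float)*1.6,0,255).astype(np.uint8)
cv2.imwrite('pics/r3.png',g(35))
E
```

```text
t: 9.07
ee_pos: [602.6, -78.8, 162.8]
orientation: [-3.127, 0.299, 0.002]
ft_force: [0.1, -0.3, 0.7]
width: 0.5
((np.float32(610.8125), np.float32(-36.9375)), np.float32(49.2375), array([-19. , -19.5, -18.5, -20. , -18. , -20.5]), array([69.73469388, 68.82653061, 64.74489796, 62.        , 54.17346939,
       50.62244898]))
```

View pics/r3.png

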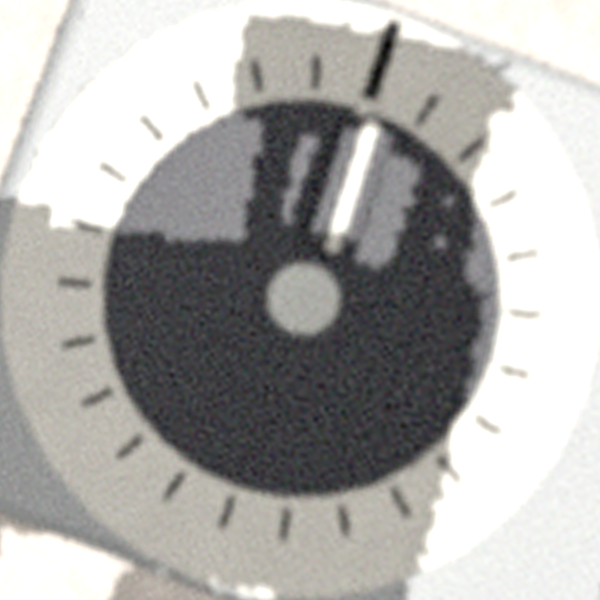

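The dial has turned further than the tool's yaw suggests. The fin's white top line runs (335,240)–(370,125), so about −17°, and the long line (373,95)–(391,27) is at about −18.5°. I'll measure both properly.

```bash
cat > meas.py <<'E'
from h import *
import sys
C=cal('wrist'); a,D=viewer.get_image('wrist'); c,_,k,_=dialfit('wrist',a,C); c=np.array(c)
def line(z,dark,rmin,rmax,hw,a0):
    s=8; g=cv2.cvtColor(rect('wrist',a,z,c,80,s,C),cv2.COLOR_RGB2GRAY).astype(float)
    N=g.shape[0]; v,u=np.mgrid[:N,:N]; X=80-v/s; Y=80-u/s; t=np.radians(a0); rr=X*np.cos(t)+Y*np.sin(t); q=-X*np.sin(t)+Y*np.cos(t)
    P=[]
    for r in np.arange(rmin,rmax,1.):
        m=(abs(rr-r)<.5)&(abs(q)<hw); w=g[m]; w=(np.median(w)-w if dark else w-np.median(w)); w=np.clip(w-.5*w.max(),0,None)
        P.append((r,(w*q[m]).sum()/w.sum()))
    P=np.array(P); b=np.polyfit(P[:,0],P[:,1],1); res=P[:,1]-np.polyval(b,P[:,0])
    return 'dir %.2f  q@50 %.2f -> ang %.2f res %.2f'%(a0+np.degrees(np.arctan(b[0])),np.polyval(b,50),a0+np.degrees(np.arctan(np.polyval(b,50)/50)),res.std())
print('c',c,'long line',line(33,1,54,69,7,-18.5)); print('fin top',line(59,0,16,42,5,-17))
g=np.clip(rect('wrist',a,37,c,75,8,C)[:,:,::-1].astype(float)*1.5,0,255).astype(np.uint8); cv2.imwrite('pics/'+sys.argv[1],g[60:560,540:1000])
E
python3 meas.py m1.png
```

```text
c [611.1875 -37.3125] long line dir -18.98  q@50 -0.36 -> ang -18.92 res 0.09
fin top dir -17.92  q@50 -0.74 -> ang -17.85 res 0.06
```

View pics/m1.png

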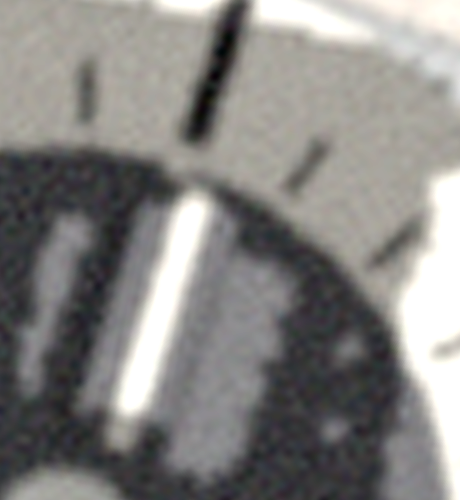

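The fin is at −17.9° and the long line at −18.9°, so the mark is about 1 mm off at the rim, well within the 4 mm allowed. Step 1 is met, so I'll move above the button and come down to 60 mm.

```bash
python3 -m inch '[{"tx":-1,"ty":3.7,"tz":0,"ax":0,"ay":0,"az":0,"jaw":0},{"tx":-1.1,"ty":4.05,"tz":0,"ax":0,"ay":0,"az":0,"jaw":0},{"tx":0,"ty":0,"tz":4,"ax":0,"ay":0,"az":0,"jaw":0},{"tx":0,"ty":0,"tz":4,"ax":0,"ay":0,"az":0,"jaw":0},{"tx":0,"ty":0,"tz":2.2,"ax":0,"ay":0,"az":0,"jaw":0},{"tx":0,"ty":0,"tz":0,"ax":0,"ay":0,"az":0,"jaw":0},{"tx":0,"ty":0,"tz":0,"ax":0,"ay":0,"az":0,"jaw":0}]'; python3 -m inch '[{"tx":0,"ty":0,"tz":0.5,"ax":0,"ay":0,"az":0,"jaw":0},{"tx":0,"ty":0,"tz":0.5,"ax":0,"ay":0,"az":0,"jaw":0},{"tx":0,"ty":0,"tz":0.3,"ax":0,"ay":0,"az":0,"jaw":0},{"tx":0,"ty":0,"tz":0,"ax":0,"ay":0,"az":0,"jaw":0},{"tx":0,"ty":0,"tz":0,"ax":0,"ay":0,"az":0,"jaw":0}]'
```

```text
t: 10.05
ee_pos: [568.0, -151.4, 62.3]
orientation: [3.127, -0.299, 0.001]
ft_force: [0.2, -0.9, -0.5]
width: 0.5
t: 10.68
ee_pos: [567.7, -151.6, 49.0]
orientation: [3.127, -0.3, 0.002]
ft_force: [1.6, -0.0, 3.9]
width: 0.1
```

Contact: 3.9 N at z = 49. I'll press further in small steps.

```bash
python3 -m inch '[{"tx":0,"ty":0,"tz":0.2,"ax":0,"ay":0,"az":0,"jaw":0},{"tx":0,"ty":0,"tz":0,"ax":0,"ay":0,"az":0,"jaw":0},{"tx":0,"ty":0,"tz":0,"ax":0,"ay":0,"az":0,"jaw":0}]';python3 -m inch '[{"tx":0,"ty":0,"tz":0.2,"ax":0,"ay":0,"az":0,"jaw":0},{"tx":0,"ty":0,"tz":0,"ax":0,"ay":0,"az":0,"jaw":0},{"tx":0,"ty":0,"tz":0,"ax":0,"ay":0,"az":0,"jaw":0}]'
```

```text
t: 11.05
ee_pos: [567.7, -151.6, 46.9]
orientation: [3.127, -0.3, 0.002]
ft_force: [2.1, 0.0, 4.1]
width: 0.2
t: 11.42
ee_pos: [567.8, -151.7, 46.1]
orientation: [3.127, -0.3, 0.002]
ft_force: [-2.0, 1.4, 17.4]
width: 0.3
```

The force jumped to 17 N at z = 46.1, so the button is at its stop. Now I'll lift off and check.

```bash
python3 -m inch '[{"tx":0,"ty":0,"tz":-1,"ax":0,"ay":0,"az":0,"jaw":0},{"tx":0,"ty":0,"tz":-2,"ax":0,"ay":0,"az":0,"jaw":0},{"tx":0,"ty":0,"tz":-5,"ax":0,"ay":0,"az":0,"jaw":0},{"tx":1,"ty":-3,"tz":-3.7,"ax":0,"ay":0,"az":0,"jaw":0},{"tx":1.1,"ty":-4,"tz":0,"ax":0,"ay":0,"az":0,"jaw":0},{"tx":0,"ty":0.5,"tz":0,"ax":0,"ay":0,"az":0,"jaw":0},{"tx":0,"ty":0,"tz":0,"ax":0,"ay":0,"az":0,"jaw":0},{"tx":0,"ty":0,"tz":0,"ax":0,"ay":0,"az":0,"jaw":0}]'; python3 meas.py m2.png; python3 - <<'E'
from h import *
C=cal('wrist'); a,D=save('wrist','w4.png'); p=proj('wrist',[567.7,-151.3,51],C); print(p)
u,v=map(int,p)
if 0<u<640 and 0<v<400: print(dep('wrist',p,D,C))
E
```

```text
t: 12.42
ee_pos: [599.3, -92.4, 161.3]
orientation: [3.127, -0.302, -0.002]
ft_force: [-0.8, 0.7, 0.4]
width: 0.5
c [611.1875 -37.3125] long line dir -19.39  q@50 -0.35 -> ang -18.90 res 0.06
fin top dir -17.63  q@50 -0.64 -> ang -17.74 res 0.06
[302.96943096 252.02680389]
[591.59015797 -80.93639333 189.03778025]
```

View pics/w4.png

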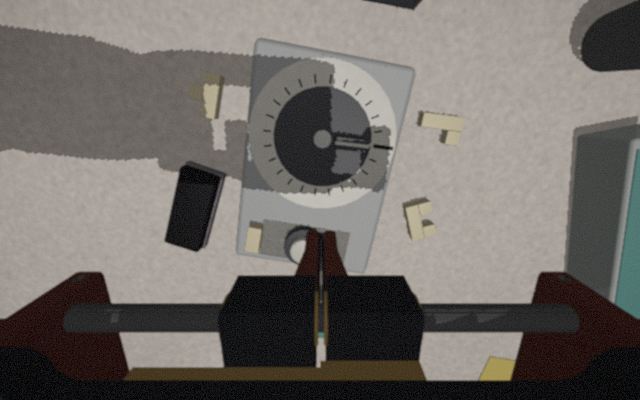

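The fin still points at the long line (392,147), nothing has been disturbed, and the button is partly visible near (297,248). I'll check its height there and hand in.

```bash
python3 - <<'E'
from h import *
C=cal('wrist'); a,D=viewer.get_image('wrist')
for p in [(294,248),(297,246),(299,248)]: print(dep('wrist',p,D,C).round(1))
print(get_obs()['ft_force']); ctrl.close_job()
E
```

```text
[ 559.8 -143.5   53.4]
[ 563.2 -142.4   52. ]
[ 564.6 -145.7   50.9]
[-0.27960829  0.68937667  0.68275413]
the job is handed in; nothing more can be done
```

I set the dial and pressed the start button, and handed the job in at about 12.6 s of the 58 s allowed. No verdict was reported.

- **Dial:** with the closed fingertips I pushed the fin about 117° clockwise on its left face. The last look put the fin at −17.7° and the long line at −18.9°, which is about 1 mm apart at the rim (4 mm allowed). This was read from the fin's white top line, because the index mark itself was barely visible behind the fin.
- **Start button:** I pressed it only after the dial was aligned. The force rose to 17 N at z ≈ 46 mm, which I took as the bottom stop. After release, depth readings of 51–53 mm match the 50–51 mm it read before the press, so it sprang back.
- **Surroundings:** at the end the gripper was clear of everything at z ≈ 161 mm. The puzzle pieces, eraser and bar looked undisturbed in the last picture. The tray was out of view, and the card case may be only partly in frame; I did not measure any of their positions.

**Mismatches:**
- The dial stopped about 7° further round than the tool's yaw implied, so I relied on the camera measurement.
- The first move call was refused for missing fields, so the arm did not move.
- One wrist picture was taken while the arm was still settling, so I repeated that measurement.

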